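Dust the watch movement and index the loupe over it

ROBOT

A 6-joint arm with a two-finger parallel gripper is mounted at the origin on the work surface. World frame = base frame: x ahead of the robot, y to its left, z up, the work surface at z = 0. Lengths are in m, angles in rad, forces in N, time in s.
With the tool pointing down it reaches from about 0.4 to 0.825 m from the base axis. Payload 7 kg.
Tool frame: the origin (TCP) lies midway between the tips of the shut fingers; the grasp point (between the pads) lies grip_depth behind it (grip_depth is the distance from the TCP to the grasp point, in m); z points along the fingers, x is the direction in which the jaws open and shut, and the axes are right-handed (so a half turn about z gives the same grasp; the last joint's range is limited). The gripper opens to 88 mm and grips with 3 to 60 N. Pads are 19 mm wide; open, the fingers measure 130 mm over their backs; the gripper's body (78 mm by 193 mm) begins 47 mm behind the grasp point.
Start: joints at [-0.952, 0.359, 0.012, 0, -1.224, -0.288], TCP at [0.219, -0.638, 0.227] pointing down, gripper open.
Joint ranges: [-3.07, 3.07], [-1.43, 2.12], [-1.02, 1.25], [-3.03, 1.67], [-3.05, -0], [-3.03, 3.03]. Speed limits (rad/s): [2.39, 2.39, 3.01, 3.14, 3.14, 3.14].

INTERFACE

Orientations are given as a unit quaternion [w, x, y, z].
In Python, from bench import * gives the robot as it stands. The module is installed in compiled form; this text tells all that it offers.
- The arm moves only by the shell command python3 -m inch 'ROWS' [OPENING] [FORCE]. ROWS is JSON, a list that holds one entry, the list of rows, each a list of 6 numbers: the shift along the tool's x, y, z normalised to -1 to 1, where 1 is 0.4 m, then the turn, a rotation vector about the tool's x, y, z normalised to -1 to 1, where 1 is pi/4 rad. In form: [[[x, y, z, ax, ay, az], ...]]. A call has 1 to 10 rows; each row is the pose to reach, as a shift and turn from the pose commanded when the call began, along the tool's axes at that moment; what a row does not reach only later rows make up. A row lasts 1/10 s, in which the tool goes at most 50 mm and 8.59 degrees, less where a joint would pass 70% of its speed; a pose out of reach is approached as far as the arm can. A call with a number of a shift or a turn outside -1 to 1 is refused whole. A call with a gripper value outside its range is refused whole. OPENING is the closure, from -1 (fully open) to 1 (shut), set as the call begins (- or left out, the last holds). The fingers move at their own pace and stop on an object; FORCE is the grip in N (left out, the last holds). Time passes only in rows, so rows that repeat a pose let the fingers close. It gives the time, the measured TCP pose, the force and the opening at its end, in the units of the state.
- get_obs(): the state, without advancing time (a new reading comes with each control period).
- camera(name): name is "scene" or "top" or "wrist"; returns a dict with "color" (420x560x3 uint8, red, green, blue), "fx", "fy", "cx", "cy" (pixels), "R" (3x3) and "t" (3): a world point X has camera coordinates R X + t. Camera axes: x right, y down, z forward; pixel columns grow to the right and rows downward; lengths in m; the calibration is good to about 2 mm. A picture is of the moment at which its call begins. There is no depth.
- hand_in(): hands the job in, once; it reports no verdict.
The state is a dict: "time": time; "q": joint angles; "dq": joint speeds; "joint_efforts": joint torques, N m; "tcp_pos": TCP position; "tcp_rot": TCP orientation; "ft_force": force on the tool from outside, world axes, zero at the start; "ft_torque": the same for the moment, N m; "finger_gap": opening from 0.0 (shut) to 1.0 (fully open).
Only numpy, scipy, OpenCV 4.12 (cv2) and the standard library are available. Lean on these libraries where they do the work, as an engineer would, in place of code of your own. Each camera call takes 0.05 s, during which the arm holds its last target. There are 200 camera calls.

TASK

First pick up the cordless air duster (it is already running), hold its nozzle steady for about two seconds aimed at the centre of the watch movement in its holder, from a few centimetres away and without touching the holder, then lay the duster back down flat on the bench and let go. Then pull up the spring-loaded lock knob on the loupe carriage, slide the carriage one hole along its rail so that the loupe stands over the movement, and let the pin drop fully home in that hole. Finish while still holding the knob, fingers gripping it with the pin fully home, and leave the other loose things where they are.

Things in the scene. Friction and masses are not known exactly. Their poses are not given: they have to be found in the camera images.
- duster: Cordless air duster, loose: a grey rounded box 84 mm long (x), 38 mm wide (y), 40 mm high, lying on its flat base, with a tapering black nozzle sticking out 42 mm from the +x end. 0.13 to 0.25 kg. Origin: centre of the underside of the box; x points along the nozzle, z up. Grip it across its 38 mm width.
- duster_tip (a point): Open end of the duster's nozzle, 84 mm along x and 20 mm up from the duster's origin. Its x axis is the direction of the air jet; axes parallel to the duster's.
- holder: Movement holder, fixed to the bench: a black block 46 x 46 mm with two jaw ridges (tops 43 mm high) and, clamped between them, a round brass and steel watch movement 31 mm across. Stands 85 mm from the rail's centre line, exactly one hole to the left or to the right of where the loupe starts (it changes places with the pot). Origin: centre of the underside, z up.
- movement (a point): Centre of the movement's upper face, 44.5 mm above the bench: the spot to aim at and the spot to bring the loupe over.
- pot: Round closed white parts pot, 45 mm across, 22 mm high, fixed to the bench on the other side of the loupe from the holder. Origin: centre of the underside.
- rail: Drilled aluminium bar 250 mm long along its y axis, 24 mm wide, top 60 mm above the bench, on two dark feet, fixed to the bench. Five lock holes in its top, 10 mm wide, 45 mm apart, at y = -90, -45, 0, 45, 90 mm. Origin: on the bench under the middle of the bar; x points to the side where the loupe, holder and pot are; z up.
- carriage (a joint): Position of the dark steel carriage along the rail's y axis, m; starts at 0 (pin in the middle hole), range +-0.095. Carriage 52 x 46 mm, its top at 85 mm, a 20 mm wide bush on it to 91 mm. It slides with a drag of about 1.5 N once the pin is out; with the pin in a hole it has about 1 mm play either way and will not slide.
- plunger (a joint): Lift of the lock plunger, m: 0 = pin fully home (10 mm deep in the hole), above 0.010 = pin clear of the rail, 0.016 = upper stop. A spring pushes it down with 4 N at 0, rising to 10 N at 0.016. Let down between two holes it stays at 0.010 on the rail's top; its 8 mm pin has a round end that finds the hole within about 3 mm.
- knob: Round black knurled knob of the lock plunger, upright axis, 24 mm in diameter, 28 mm tall, from 96 to 124 mm above the bench when home; it rises and falls with the plunger and rides on the carriage. (Body origin: on the knob's axis, at bench height when home.)
- knob_top (a point): Centre of the knob's top face, 124 mm above the bench when the pin is home. It stands over the rail's centre line.
- lens (a point): Centre of the loupe lens (clear disc in a black ring 54 mm across, underside 75 mm above the bench, top 85 mm), carried by the carriage on a short arm, 85 mm from the knob's axis along the rail's x.
- dome: Bystander: clear dust dome, 100 mm across, 93 mm high, loose. Origin: underside.
- eyeglass: Bystander: black spool-shaped eyeglass, 34 mm across, 34 mm high, loose. Origin: underside.
- tin: Bystander: small open steel cup, 52 mm across, 30 mm high, loose. Origin: underside.
- screwdriver: Bystander: small screwdriver, 120 mm long, lying loose. Origin: underside.
- tweezers: Bystander: steel tweezers, 120 mm long, lying loose. Origin: underside.
- lidbox: Bystander: flat round white box, 56 mm across, 22 mm high, loose. Origin: underside.
- case: Bystander: flat black case 100 x 60 x 25 mm, loose. Origin: underside.
There are look-alikes about, which are no part of the job. Of the things that look like the duster, take the one that is farthest from the robot's base at the start.

How it is judged:
By the outcome, as a careful person would: the job done as asked, in the order asked, and still so for the second after the job is handed in, while the arm keeps its last pose, push and grip.
It also fails if it takes over 67 s, if anything falls off the work surface, if the arm or the gripper's body presses on something with over 40 N, if the wrist force passes 120 N, or if a joint passes its speed limit or range.

## Working session

There is one attempt and no reset: what is moved stays moved. The work goes in short steps, Python scripts to look and compute and a shell command to move; the robot and the scene stay as the last step left them, time stands still between calls to the robot, and variables do not carry over. Pictures are saved under pics/ and viewed, about 8 in all and at most 12, crops included, and the job is handed in when it is done.

```bash
mkdir -p pics; cat > h.py <<'E'
from bench import *
import numpy as np, cv2
from scipy.spatial.transform import Rotation as Ro
def shot(n,f):
    c=camera(n); cv2.imwrite('pics/'+f,c['color'][:,:,::-1].copy()); np.save('pics/'+f+'.npy',{k:c[k] for k in c},allow_pickle=True); return c
def load(f): return np.load('pics/'+f+'.npy',allow_pickle=True).item()
def px(c,u,v,z):
    R=np.array(c['R']);t=np.array(c['t']);d=R.T@np.array([(u-c['cx'])/c['fx'],(v-c['cy'])/c['fy'],1]);o=-R.T@t
    return (o+d*(z-o[2])/d[2]).round(4)
def proj(c,X):
    p=np.array(c['R'])@np.array(X)+np.array(c['t']); return (p[0]/p[2]*c['fx']+c['cx']).round(1),(p[1]/p[2]*c['fy']+c['cy']).round(1)
def rot(o): q=o['tcp_rot']; return Ro.from_quat([q[1],q[2],q[3],q[0]])
def rel(P,yaw=None,pr=True):
    "row to go to TCP P with tool down, tool x at world yaw"
    o=get_obs(); r=rot(o); s=r.inv().apply(np.array(P)-o['tcp_pos'])/0.4
    if yaw is None: a=np.zeros(3)
    else:
        best=None
        for y in (yaw,yaw+np.pi):
            x=np.array([np.cos(y),np.sin(y),0]);z=np.array([0,0,-1.]);T=Ro.from_matrix(np.c_[x,np.cross(z,x),z])
            a=(r.inv()*T).as_rotvec()/(np.pi/4)
            if best is None or np.linalg.norm(a)<np.linalg.norm(best): best=a
        a=best
    print('row',s.round(4),a.round(4),'q6',np.round(o['q'][5],3))
E
python3 - <<'E'
from h import *
a=shot('scene','s0.png');b=shot('top','t0.png')
o=get_obs();print({k:np.round(o[k],3) for k in o}); print(rot(o).as_matrix().round(3))
cv2.imwrite('pics/t0b.png',cv2.resize(b['color'][:,:,::-1],(800,600),interpolation=cv2.INTER_CUBIC))
for c in(a,b): print(-np.array(c['R']).T@c['t'],c['fx'])
E
```

```text
{'time': np.float64(0.1), 'q': array([-0.952,  0.359,  0.011, -0.   , -1.224, -0.288]), 'dq': array([-0.001, -0.002,  0.   ,  0.003, -0.001,  0.   ]), 'joint_efforts': array([-1.0000e-03, -5.8416e+01,  2.9375e+01,  7.0160e+00,  1.0000e-02,
       -0.0000e+00]), 'tcp_pos': array([ 0.219, -0.638,  0.226]), 'tcp_rot': array([-0.001,  0.581,  0.814,  0.   ]), 'ft_force': array([-0.806,  0.215,  0.025]), 'ft_torque': array([ 0.02 , -0.011, -0.005]), 'finger_gap': np.float64(0.998)}
[[-0.325  0.946 -0.001]
 [ 0.946  0.325  0.001]
 [ 0.001 -0.    -1.   ]]
[ 1.53744476 -0.41763765  0.91234531] 545.6040606234398
[0.352536   0.05541624 1.5350957 ] 482.98070630665234
```

View pics/t0b.png

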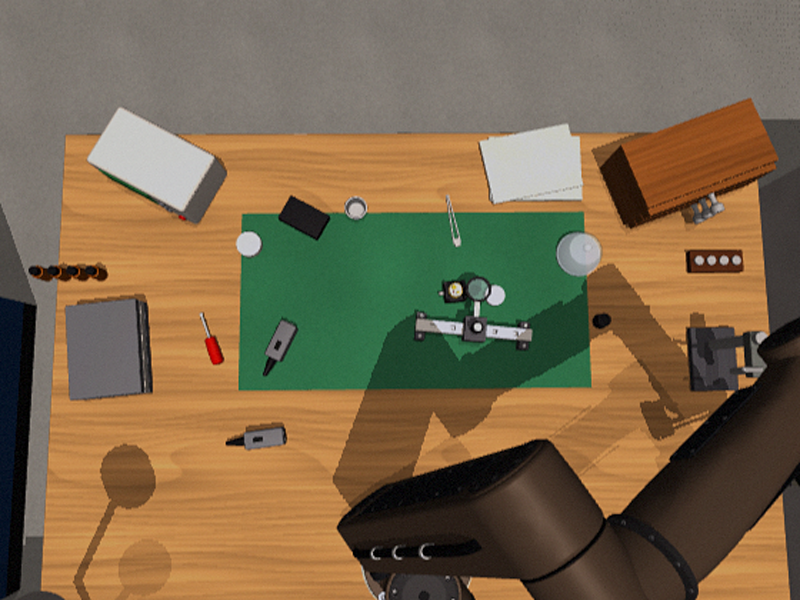

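View pics/s0.png

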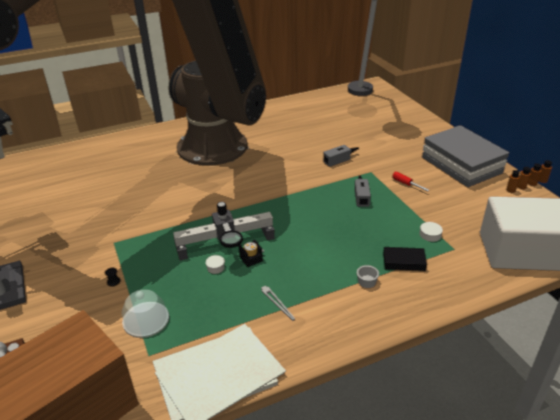

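The top view shows two dusters: one on the mat at about (280,345) and one nearer the base at about (260,438). The rail runs from (418,325) to (530,335) with the knob at (477,327). The holder is at (455,290), to the left of the lens at (478,290), and the pot is at (496,295). I'll zoom in on both areas.

```bash
python3 - <<'E'
from h import *
b=load('t0.png');im=b['color'][:,:,::-1]
A=cv2.resize(im[215:270,165:225],None,fx=6.5,fy=6.5,interpolation=cv2.INTER_CUBIC)
B=cv2.resize(im[185:250,285:380],None,fx=6.5,fy=6.5,interpolation=cv2.INTER_CUBIC)
cv2.imwrite('pics/zA.png',np.vstack([np.hstack([A[:, :390],np.zeros((A.shape[0],20,3),np.uint8)])]))
H=max(A.shape[0],B.shape[0]);
# combine scaled to 6x -> fit: A 330 wide(5.5), B 470 wide(~4.9)
A=cv2.resize(im[215:270,165:225],(300,275),interpolation=cv2.INTER_CUBIC);B=cv2.resize(im[185:250,285:380],(475,325),interpolation=cv2.INTER_CUBIC)
C=np.zeros((325,780,3),np.uint8);C[:275,:300]=A;C[:,305:]=B;cv2.imwrite('pics/z.png',C)
for n,u,v,z in [('d1',282*.7,340*.7,.02),('d2',265*.7,438*.7,.02),('knob',477*.7,327*.7,.124),('mov',455*.7,290*.7,.0445)]: print(n,px(b,u,v,z))
E
```

```text
d1 [0.4679 0.2917 0.02  ]
d2 [0.2568 0.3256 0.02  ]
knob [ 0.4832 -0.1242  0.124 ]
mov [ 0.5722 -0.0881  0.0445]
```

View pics/z.png

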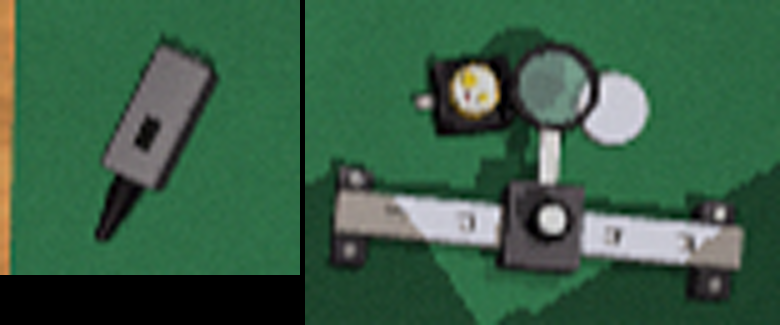

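The crops show the target duster's top corners at (163,40), (215,72), (155,187) and (105,163), with the nozzle tip at (103,240). The movement is at (475,90), the lens at (556,87) and the knob at (552,220). The rail's left and right ends are at (337,213) and (741,247).

```bash
python3 - <<'E'
from h import *
import bench
print([n for n in dir(bench) if not n.startswith('_')], getattr(bench,'grip_depth',None))
b=load('t0.png')
a=lambda x,y,z:px(b,165+x/5-.4,215+y/5-.4,z)
r=lambda x,y,z:px(b,285+(x-305)/5-.4,185+y/5-.4,z)
cs=np.array([a(*p,.04) for p in [(163,40),(215,72),(155,187),(105,163)]])
c=cs.mean(0);f=(cs[2]+cs[3])/2-(cs[0]+cs[1])/2;print('duster',c,np.degrees(np.arctan2(f[1],f[0])),np.linalg.norm(f))
t=a(103,240,.02);d=t-c;print('tip',t,np.degrees(np.arctan2(d[1],d[0])),np.hypot(d[0],d[1]))
m=r(475,90,.0445);k=r(552,220,.124);l=r(556,87,.085);e1=r(337,213,.06);e2=r(741,247,.06)
print('mov',m,'knob',k,'lens',l,'railmid',(e1+e2)/2,'yaw',np.degrees(np.arctan2(*(e1-e2)[[1,0]])),np.linalg.norm(e1-e2))
print('lens-knob yaw',np.degrees(np.arctan2(*(l-k)[[1,0]])),np.linalg.norm((l-k)[:2]))
y=np.arctan2(d[1],d[0]);rel([c[0],c[1],.15],y+np.pi/2)
E
```

```text
['PlanningError', 'camera', 'get_obs', 'grip_depth', 'hand_in'] 0.0188
duster [0.4674   0.291275 0.04    ] 154.15758828120525 0.08155588574713665
tip [0.3915 0.3286 0.02  ] 153.81363319326235 0.08458111860811486
mov [ 0.5735 -0.0885  0.0445] knob [ 0.4841 -0.1246  0.124 ] lens [ 0.5689 -0.1339  0.085 ] railmid [ 0.484   -0.12465  0.06   ] yaw 84.69930972258203 0.2489646762092968
lens-knob yaw -6.258605577797146 0.08530844037960135
row [1.9955 1.3415 0.1921] [-9.000e-04 -1.700e-03  1.003e+00] q6 -0.288
```

```bash
python3 -m inch '[[[0.571,0.94,-0.06,0,0,0],[0.571,0.94,-0.06,0,0,0],[0.571,0.94,-0.06,0,0,0],[0.571,0.94,-0.06,0,0,0],[0.571,0.94,-0.06,0,0,0],[0.571,0.94,-0.06,0,0,0],[0.571,0.94,-0.06,0,0,0],[0.571,0.94,-0.06,0,0,0],[0.571,0.94,-0.06,0,0,0],[0.571,0.94,-0.06,0,0,0]]]' -1 30
python3 -m inch '[[[0.85,0.29,0,0,0,0.5],[0.85,0.29,0,0,0,0.5],[0.85,0.29,0,0,0,0.5],[0.85,0.29,0,0,0,0.5],[0.85,0.29,0,0,0,0.5],[0.85,0.29,0,0,0,0.5],[0.85,0.29,0,0,0,0.5],[0.85,0.29,0,0,0,0.5],[0.85,0.29,0,0,0,0.5],[0.85,0.29,0,0,0,0.5]]]'
python3 -c "
from h import *
rel([.4674,.2913,.15],np.radians(154+90))"
```

```text
time: 1.1
tcp_pos: [0.5034, -0.2969, 0.2504]
tcp_rot: [0.0, 0.579, 0.815, 0.0]
ft_force: [-0.1, -0.9, -0.2]
finger_gap: 1.0
time: 2.1
tcp_pos: [0.4997, 0.059, 0.2503]
tcp_rot: [-0.0, 0.728, 0.685, -0.0]
ft_force: [0.2, 0.7, -0.2]
finger_gap: 1.001
row [ 0.5748 -0.1156  0.2506] [-0.0007  0.0006  0.5004] q6 -2.14
```

```bash
python3 -m inch '[[[0.575,-0.116,0.25,0,0,0.5],[0.575,-0.116,0.25,0,0,0.5],[0.575,-0.116,0.25,0,0,0.5],[0.575,-0.116,0.25,0,0,0.5],[0.575,-0.116,0.25,0,0,0.5],[0.575,-0.116,0.25,0,0,0.5],[0.575,-0.116,0.25,0,0,0.5],[0.575,-0.116,0.25,0,0,0.5]]]'
python3 - <<'E'
from h import *
c=shot('wrist','w1.png');o=get_obs();print(o['q'].round(3))
for p in [(0,0),(-.042,-.019),(-.042,.019),(.042,-.019),(.042,.019),(.084,0)]:
    y=np.radians(154);X=[.4674+p[0]*np.cos(y)-p[1]*np.sin(y),.2913+p[0]*np.sin(y)+p[1]*np.cos(y),.04 if p[0]<.05 else .02];print(p,proj(c,X))
rel([.4674,.2913,.010],np.radians(154+90))
E
```

```text
time: 2.9
tcp_pos: [0.4682, 0.2902, 0.1506]
tcp_rot: [0.0, 0.848, 0.529, -0.0]
ft_force: [0.1, 0.0, 0.8]
finger_gap: 1.0
[ 0.91   0.219 -0.369  0.    -0.983 -2.937]
(0, 0) (np.float64(272.8), np.float64(202.4))
(-0.042, -0.019) (np.float64(294.9), np.float64(249.2))
(-0.042, 0.019) (np.float64(250.8), np.float64(249.3))
(0.042, -0.019) (np.float64(296.8), np.float64(151.1))
(0.042, 0.019) (np.float64(248.7), np.float64(151.2))
(0.084, 0) (np.float64(272.6), np.float64(95.9))
row [ 0.0017 -0.0037  0.3525] [ 0.0002 -0.0001 -0.0027] q6 -2.937
```

View pics/w1.png

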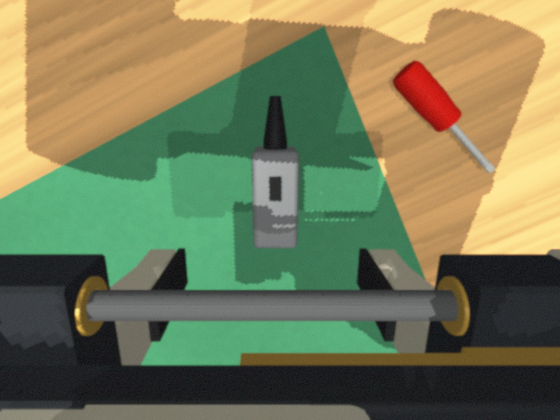

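The wrist view matches the prediction: the box is at (253–298, 150–248), centred on u=275.5, about 2 mm right of where I expected. I'll go down and grip.

```bash
python3 -m inch '[[[0.006,-0.004,0.1,0,0,0],[0.006,-0.004,0.2,0,0,0],[0.006,-0.004,0.28,0,0,0],[0.006,-0.004,0.33,0,0,0],[0.006,-0.004,0.352,0,0,0],[0.006,-0.004,0.352,0,0,0],[0.006,-0.004,0.352,0,0,0]]]'
python3 -m inch '[[[0,0,0,0,0,0],[0,0,0,0,0,0],[0,0,0,0,0,0],[0,0,0,0,0,0],[0,0,0,0,0,0],[0,0,0,0,0,0],[0,0,0,0,0,0],[0,0,0,0,0,0],[0,0,0,0,0,0],[0,0,0,0,0,0]]]' 1 30
python3 -m inch '[[[0,0,-0.03,0,0,0],[0,0,-0.1,0,0,0],[0,0,-0.2,0,0,0],[0,0,-0.3,0,0,0],[0,0,-0.4,0,0,0],[0,0,-0.45,0,0,0],[0,0,-0.5,0,0,0],[0,0,-0.5,0,0,0]]]'
```

```text
time: 3.65
tcp_pos: [0.4684, 0.2944, 0.0111]
tcp_rot: [-0.0, 0.848, 0.529, 0.001]
ft_force: [0.4, -0.6, 0.5]
finger_gap: 0.996
time: 4.65
tcp_pos: [0.4673, 0.2942, 0.0097]
tcp_rot: [0.0, 0.848, 0.53, -0.0]
ft_force: [-1.1, 0.2, 0.9]
finger_gap: 0.432
time: 5.45
tcp_pos: [0.4686, 0.2952, 0.2136]
tcp_rot: [-0.001, 0.848, 0.53, 0.003]
ft_force: [-1.3, 0.5, -1.4]
finger_gap: 0.433
```

```bash
cat >> h.py <<'E'
def duster(yaw,th,dist,lift=0,P=None,M=(.5735,-.0885,.0445)):
    y=np.radians(yaw);t=np.radians(th);dx=np.array([np.cos(y)*np.cos(t),np.sin(y)*np.cos(t),-np.sin(t)]);dy=np.array([-np.sin(y),np.cos(y),0]);dz=np.cross(dx,dy)
    T=Ro.from_matrix(np.c_[-dy,-dx,-dz]); p=np.array(M)-dist*dx-.0826*dx-.0103*dz+[0,0,lift] if P is None else np.array(P)
    o=get_obs();r=rot(o);print('tcp',p.round(4),'row',(r.inv().apply(p-o['tcp_pos'])/.4).round(4),((r.inv()*T).as_rotvec()*4/np.pi).round(4))
E
python3 - <<'E'
from h import *
duster(190,0,0,P=[.60,.20,.214])
duster(225,30,.037,lift=.06)
duster(225,30,.037)
E
```

```text
tcp [0.6   0.2   0.214] row [-0.0696  0.3997 -0.0006] [ 0.0046 -0.0061 -0.8006]
tcp [ 0.6504 -0.0116  0.1554] row [-0.4906  0.7447  0.1443] [-0.5718  0.4081 -1.5411]
tcp [ 0.6504 -0.0116  0.0954] row [-0.4914  0.7445  0.2943] [-0.5718  0.4081 -1.5411]
```

```bash
python3 -m inch '[[[-0.014,0.08,0,0,0,-0.16],[-0.028,0.16,0,0,0,-0.32],[-0.042,0.24,0,0,0,-0.48],[-0.056,0.32,0,0,0,-0.64],[-0.07,0.4,0,0,0,-0.8],[-0.07,0.4,0,0,0,-0.8],[-0.07,0.4,0,0,0,-0.8]]]'
python3 - <<'E'
from h import *
duster(225,30,.037,lift=.06)
print(get_obs()['q'].round(2))
E
```

```text
time: 6.15
tcp_pos: [0.5986, 0.1979, 0.2084]
tcp_rot: [-0.001, 0.644, 0.765, -0.001]
ft_force: [0.1, -0.7, -1.4]
finger_gap: 0.431
tcp [ 0.6504 -0.0116  0.1554] row [-0.5381  0.0387  0.1327] [-0.6483  0.2046 -0.7644]
[ 0.63  0.3  -0.12 -0.   -1.16 -2.03]
```

```bash
python3 -m inch '[[[-0.09,0.01,0.02,-0.11,0.03,-0.13],[-0.18,0.02,0.04,-0.22,0.07,-0.26],[-0.27,0.03,0.07,-0.33,0.1,-0.39],[-0.36,0.035,0.09,-0.44,0.14,-0.52],[-0.45,0.037,0.11,-0.54,0.17,-0.64],[-0.538,0.039,0.133,-0.648,0.205,-0.764],[-0.538,0.039,0.133,-0.648,0.205,-0.764],[-0.538,0.039,0.133,-0.648,0.205,-0.764],[-0.538,0.039,0.133,-0.648,0.205,-0.764]]]'
python3 - <<'E'
from h import *
print(get_obs()['q'].round(2))
duster(225,30,.037)
c=shot('top','t2.png');s=shot('scene','s2.png')
for k in(c,s): print(proj(k,[.5735,-.0885,.0445]))
A=cv2.resize(c['color'][160:250,270:400,::-1],(650,450)) if 0 else cv2.resize(c['color'][160:250,260:360,::-1],(400,360));B=cv2.resize(s['color'][190:280,190:290,::-1],(400,360))
cv2.imwrite('pics/z2.png',np.hstack([A,B]))
E
```

```text
time: 7.05
tcp_pos: [0.6506, -0.0116, 0.1558]
tcp_rot: [0.099, 0.37, 0.892, 0.24]
ft_force: [0.4, -0.6, -1.4]
finger_gap: 0.431
[ 0.04  0.24 -0.24 -0.52 -0.76 -0.5 ]
tcp [ 0.6504 -0.0116  0.0954] row [ 1.000e-04 -7.610e-02  1.304e-01] [ 0.0021 -0.0014 -0.0012]
(np.float64(318.6), np.float64(202.6))
(np.float64(250.1), np.float64(245.7))
```

View pics/z2.png

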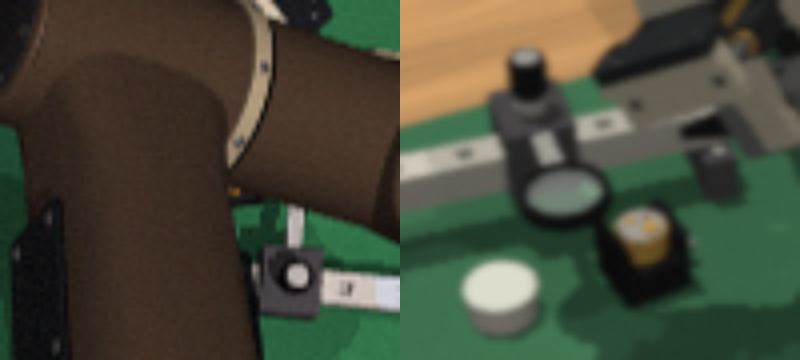

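The arm hides the holder from the top camera. The scene crop shows the movement clear at (645,235), with the gripper up and to the right of it. I'll use the wrist camera to check the aim.

```bash
python3 - <<'E'
from h import *
c=shot('wrist','w3.png');print(proj(c,[.5735,-.0885,.0445]))
o=get_obs();r=rot(o);
for s in(.0426,.0826,.12): print(s,proj(c,o['tcp_pos']+r.apply([0,-s,-.0103])))
E
```

```text
(np.float64(271.9), np.float64(-47.6))
0.0426 (np.float64(274.1), np.float64(188.3))
0.0826 (np.float64(274.1), np.float64(94.5))
0.12 (np.float64(274.1), np.float64(-8.3))
```

View pics/w3.png

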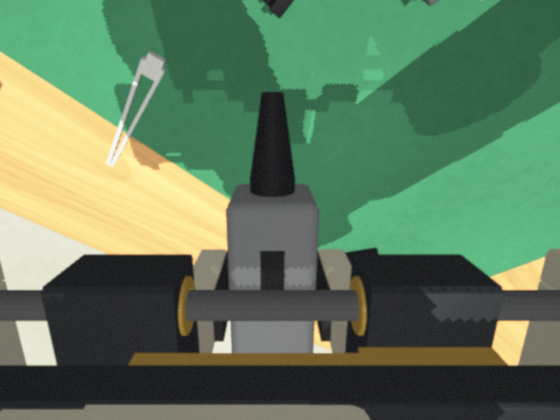

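The nozzle tip is at (272.5,93), against a prediction of (274,94.5), so the duster sits straight in the grip. I'll lower it and hold.

```bash
python3 -m inch '[[[0,-0.013,0.022,0,0,0],[0,-0.025,0.044,0,0,0],[0,-0.038,0.065,0,0,0],[0,-0.05,0.087,0,0,0],[0,-0.063,0.11,0,0,0],[0,-0.076,0.13,0,0,0],[0,-0.076,0.13,0,0,0],[0,-0.076,0.13,0,0,0]]]'
python3 - <<'E'
from h import *
duster(225,30,.037)
s=shot('scene','s3.png')
o=get_obs();r=rot(o);print('tip',proj(s,o['tcp_pos']+r.apply([0,-.0826,-.0103])),'mov',proj(s,[.5735,-.0885,.0445]))
cv2.imwrite('pics/z3.png',cv2.resize(s['color'][190:280,190:310,::-1],(800,600),interpolation=cv2.INTER_CUBIC))
E
```

```text
time: 8.0
tcp_pos: [0.6514, -0.0108, 0.096]
tcp_rot: [0.099, 0.369, 0.893, 0.24]
ft_force: [0.7, 0.2, -1.2]
finger_gap: 0.434
tcp [ 0.6504 -0.0116  0.0954] row [ 0.0003 -0.0036 -0.0002] [ 0.002  -0.0014  0.0027]
tip (np.float64(262.4), np.float64(242.7)) mov (np.float64(250.1), np.float64(245.7))
```

View pics/z3.png

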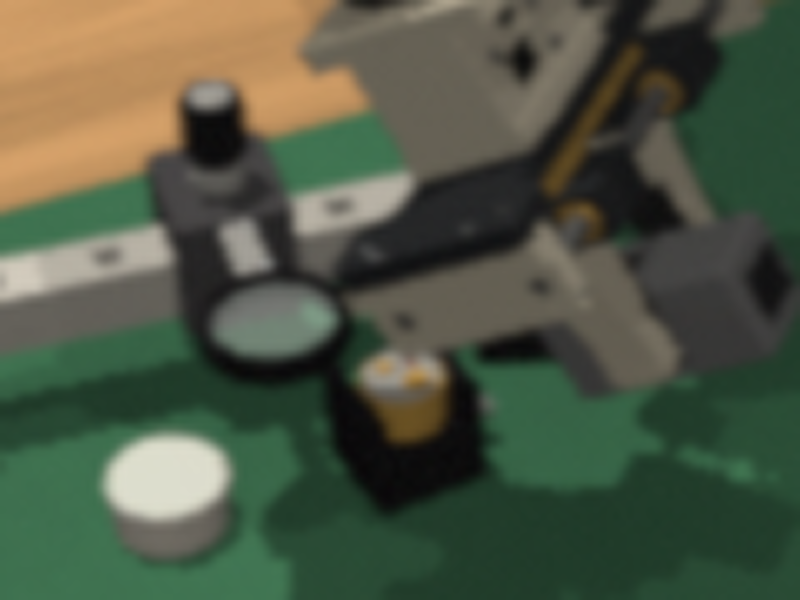

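The nozzle tip at (480,350) and the movement centre at (403,372) in the crop both match my model to within 0.5 px, and nothing is touching. I'll hold for about 2.4 s and then back off.

```bash
for i in 1 2; do python3 -m inch '[[[0,0,0,0,0,0],[0,0,0,0,0,0],[0,0,0,0,0,0],[0,0,0,0,0,0],[0,0,0,0,0,0],[0,0,0,0,0,0],[0,0,0,0,0,0],[0,0,0,0,0,0],[0,0,0,0,0,0],[0,0,0,0,0,0]]]'; done
python3 -m inch '[[[0,0,0,0,0,0],[0,0,0,0,0,0],[0,0,0,0,0,0],[0,0,0,0,0,0],[0,0.025,-0.044,0,0,0],[0,0.05,-0.087,0,0,0],[0,0.076,-0.13,0,0,0],[0,0.1,-0.17,0,0,0],[0,0.11,-0.19,0,0,0],[0,0.11,-0.19,0,0,0]]]'
python3 -c "
from h import *
duster(190,0,0,P=[.60,.20,.20])"
```

```text
time: 9.05
tcp_pos: [0.6513, -0.0105, 0.0963]
tcp_rot: [0.099, 0.368, 0.893, 0.24]
ft_force: [-0.0, 0.8, -2.5]
finger_gap: 0.432
time: 10.05
tcp_pos: [0.6513, -0.0105, 0.0963]
tcp_rot: [0.099, 0.368, 0.893, 0.24]
ft_force: [-0.2, -0.9, -2.4]
finger_gap: 0.426
time: 11.05
tcp_pos: [0.6519, -0.0106, 0.1858]
tcp_rot: [0.1, 0.368, 0.893, 0.241]
ft_force: [1.5, -0.0, -1.6]
finger_gap: 0.43
tcp [0.6 0.2 0.2] row [0.463  0.262  0.1103] [ 0.651  -0.2032  0.7638]
```

```bash
python3 -m inch '[[[0.075,0.045,0.02,0.11,-0.035,0.13],[0.15,0.09,0.04,0.22,-0.07,0.26],[0.23,0.13,0.055,0.33,-0.1,0.39],[0.31,0.175,0.075,0.44,-0.14,0.51],[0.39,0.22,0.09,0.54,-0.17,0.64],[0.463,0.262,0.11,0.651,-0.203,0.764],[0.463,0.262,0.11,0.651,-0.203,0.764],[0.463,0.262,0.11,0.651,-0.203,0.764],[0.463,0.262,0.11,0.651,-0.203,0.764]]]'
python3 -c "
from h import *
duster(190,0,0,P=[.50,.23,.03])
duster(190,0,0,P=[.50,.23,.0099])"
```

```text
time: 11.95
tcp_pos: [0.5992, 0.201, 0.1963]
tcp_rot: [-0.002, 0.642, 0.767, -0.002]
ft_force: [-0.5, -1.0, -1.8]
finger_gap: 0.43
tcp [0.5  0.23 0.03] row [ 0.1146 -0.2291  0.4171] [-0.0072 -0.0003  0.0019]
tcp [0.5    0.23   0.0099] row [ 0.1146 -0.2288  0.4674] [-0.0072 -0.0003  0.0019]
```

```bash
python3 -m inch '[[[0.03,-0.057,0.08,0,0,0],[0.057,-0.115,0.16,0,0,0],[0.086,-0.17,0.24,-0.003,0,0],[0.115,-0.229,0.32,-0.007,0,0],[0.115,-0.229,0.38,-0.007,0,0],[0.115,-0.229,0.417,-0.007,0,0],[0.115,-0.229,0.44,-0.007,0,0],[0.115,-0.229,0.44,-0.007,0,0],[0.115,-0.229,0.44,-0.007,0,0]]]'
python3 -c "
from h import *
duster(190,0,0,P=[.50,.23,.0099])"
```

```text
time: 12.85
tcp_pos: [0.5012, 0.229, 0.0233]
tcp_rot: [0.001, 0.643, 0.766, 0.002]
ft_force: [0.7, -0.3, -2.2]
finger_gap: 0.433
tcp [0.5    0.23   0.0099] row [ 0.003  -0.0027  0.0335] [ 0.0044 -0.0014 -0.0009]
```

```bash
python3 -m inch '[[[0,0,0.01,0,0,0],[0,0,0.018,0,0,0],[0,0,0.025,0,0,0],[0,0,0.03,0,0,0],[0,0,0.033,0,0,0],[0,0,0.033,0,0,0],[0,0,0.033,0,0,0]]]'
```

```text
time: 13.55
tcp_pos: [0.5008, 0.2294, 0.0098]
tcp_rot: [0.001, 0.643, 0.766, 0.001]
ft_force: [-1.6, -0.9, 1.1]
finger_gap: 0.434
```

```bash
python3 -m inch '[[[0,0,0,0,0,0],[0,0,0,0,0,0],[0,0,0,0,0,0],[0,0,0,0,0,0],[0,0,0,0,0,0],[0,0,0,0,0,0]]]' -1
python3 -m inch '[[[0,0,-0.05,0,0,0],[0,0,-0.15,0,0,0],[0,0,-0.25,0,0,0],[0,0,-0.35,0,0,0],[0,0,-0.45,0,0,0],[0,0,-0.5,0,0,0],[0,0,-0.5,0,0,0]]]'
python3 -c "
from h import *
rel([.484,-.1246,.19],np.radians(84.5))"
```

```text
time: 14.15
tcp_pos: [0.5009, 0.2294, 0.0097]
tcp_rot: [0.001, 0.643, 0.766, 0.001]
ft_force: [0.2, 0.0, -1.0]
finger_gap: 0.914
time: 14.85
tcp_pos: [0.5018, 0.2303, 0.2135]
tcp_rot: [0.001, 0.643, 0.766, 0.005]
ft_force: [0.0, 0.6, -0.4]
finger_gap: 1.001
row [-0.8662 -0.1983  0.0538] [ 0.0104 -0.0063  0.3445] q6 -2.184
```

```bash
python3 -m inch '[[[-0.12,-0.027,0.007,0,0,0.05],[-0.24,-0.05,0.014,0,0,0.1],[-0.36,-0.08,0.02,0,0,0.15],[-0.48,-0.11,0.03,0,0,0.2],[-0.6,-0.137,0.037,0,0,0.25],[-0.72,-0.165,0.045,0,0,0.3],[-0.82,-0.188,0.054,0.01,-0.006,0.344],[-0.866,-0.198,0.054,0.01,-0.006,0.344],[-0.866,-0.198,0.054,0.01,-0.006,0.344],[-0.866,-0.198,0.054,0.01,-0.006,0.344]]]'
python3 - <<'E'
from h import *
c=shot('wrist','w4.png');t=shot('top','t4.png');print('knob',proj(c,[.484,-.1246,.124]),'mov',proj(c,[.5735,-.0885,.0445]))
rel([.484,-.1246,.094],np.radians(84.5))
cv2.imwrite('pics/z4.png',np.hstack([cv2.resize(c['color'][:,:,::-1],(500,375)),cv2.resize(t['color'][180:280,150:230,::-1],(300,375))]))
E
```

```text
time: 15.85
tcp_pos: [0.4819, -0.126, 0.1869]
tcp_rot: [-0.001, 0.741, 0.672, -0.003]
ft_force: [1.0, 1.0, -0.1]
finger_gap: 1.002
knob (np.float64(275.0), np.float64(226.1)) mov (np.float64(319.6), np.float64(280.9))
row [0.0027 0.0053 0.2331] [-0.0064  0.0053  0.0005] q6 -1.812
```

View pics/z4.png

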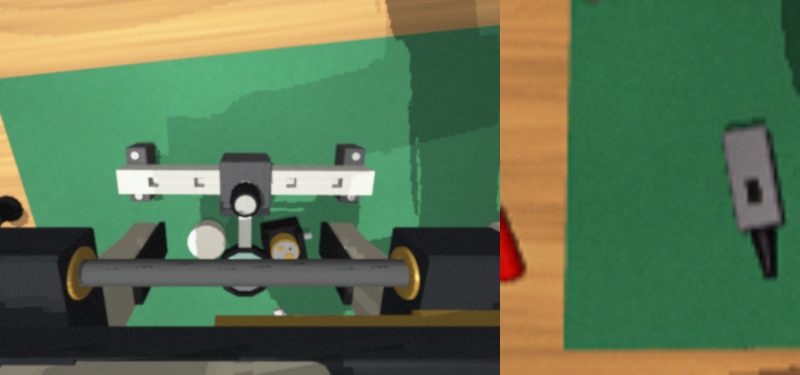

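The knob is at (245,204) in the half-size wrist view, within about 2 mm of the prediction, and the jaws are aligned with the rail. The duster is lying flat on the mat. Next I'll go down and grip the knob.

```bash
python3 -m inch '[[[0.003,0.005,0.06,-0.006,0.005,0],[0.003,0.007,0.12,-0.006,0.005,0],[0.003,0.007,0.17,-0.006,0.005,0],[0.003,0.007,0.21,-0.006,0.005,0],[0.003,0.007,0.233,-0.006,0.005,0],[0.003,0.007,0.233,-0.006,0.005,0],[0.003,0.007,0.233,-0.006,0.005,0]]]'
python3 -m inch '[[[0,0,0,0,0,0],[0,0,0,0,0,0],[0,0,0,0,0,0],[0,0,0,0,0,0],[0,0,0,0,0,0],[0,0,0,0,0,0],[0,0,0,0,0,0],[0,0,0,0,0,0],[0,0,0,0,0,0],[0,0,0,0,0,0]]]' 1 40
python3 -c "
from h import *
rel([.484,-.1246,.094],np.radians(84.5))"
```

```text
time: 16.65
tcp_pos: [0.4853, -0.1247, 0.0949]
tcp_rot: [0.0, 0.74, 0.673, 0.0]
ft_force: [-0.4, -0.5, 0.7]
finger_gap: 1.0
time: 17.65
tcp_pos: [0.4848, -0.125, 0.0943]
tcp_rot: [0.0, 0.74, 0.672, -0.0]
ft_force: [0.3, -0.3, 0.4]
finger_gap: 0.261
row [ 0.0009 -0.0022  0.0009] [0.0002 0.0004 0.0001] q6 -1.808
```

```bash
python3 -m inch '[[[0,0,-0.008,0,0,0],[0,0,-0.016,0,0,0],[0,0,-0.024,0,0,0],[0,0,-0.03,0,0,0],[0,0,-0.034,0,0,0],[0,0,-0.034,0,0,0],[0,0,-0.034,0,0,0],[0,0,-0.034,0,0,0]]]'
```

```text
time: 18.45
tcp_pos: [0.4847, -0.1251, 0.1078]
tcp_rot: [0.0, 0.74, 0.672, -0.0]
ft_force: [3.1, 0.7, -10.0]
finger_gap: 0.263
```

```bash
python3 -m inch '[[[0.012,0,0,0,0,0],[0.025,0,0,0,0,0],[0.04,0,0,0,0,0],[0.055,0,0,0,0,0],[0.07,0,0,0,0,0],[0.085,0,0,0,0,0],[0.1,0,0,0,0,0],[0.1125,0,0,0,0,0],[0.1125,0,0,0,0,0],[0.1125,0,0,0,0,0]]]'
```

```text
time: 19.45
tcp_pos: [0.4893, -0.0798, 0.108]
tcp_rot: [0.0, 0.74, 0.672, 0.0]
ft_force: [2.7, 1.3, -9.4]
finger_gap: 0.258
```

```bash
python3 -m inch '[[[0,0,0.006,0,0,0],[0,0,0.012,0,0,0],[0,0,0.018,0,0,0],[0,0,0.024,0,0,0],[0,0,0.03,0,0,0],[0,0,0.034,0,0,0],[0,0,0.035,0,0,0],[0,0,0.035,0,0,0],[0,0,0.035,0,0,0]]]'
python3 - <<'E'
from h import *
o=get_obs();print(o['tcp_pos'],o['ft_force'])
s=shot('scene','s5.png')
for n,X in(('knobtop',[.4885,-.0798,.124]),('lens',[.5731,-.088,.085])):print(n,proj(s,X))
cv2.imwrite('pics/z5.png',cv2.resize(s['color'][190:280,190:310,::-1],(800,600),interpolation=cv2.INTER_CUBIC))
E
```

```text
time: 20.35
tcp_pos: [0.4893, -0.0804, 0.0943]
tcp_rot: [0.0, 0.74, 0.672, 0.0]
ft_force: [0.6, 0.7, 0.8]
finger_gap: 0.264
[ 0.48932324 -0.08039225  0.09434625] [0.63290829 0.69309793 0.76278562]
knobtop (np.float64(239.1), np.float64(200.1))
lens (np.float64(249.3), np.float64(232.7))
```

View pics/z5.png

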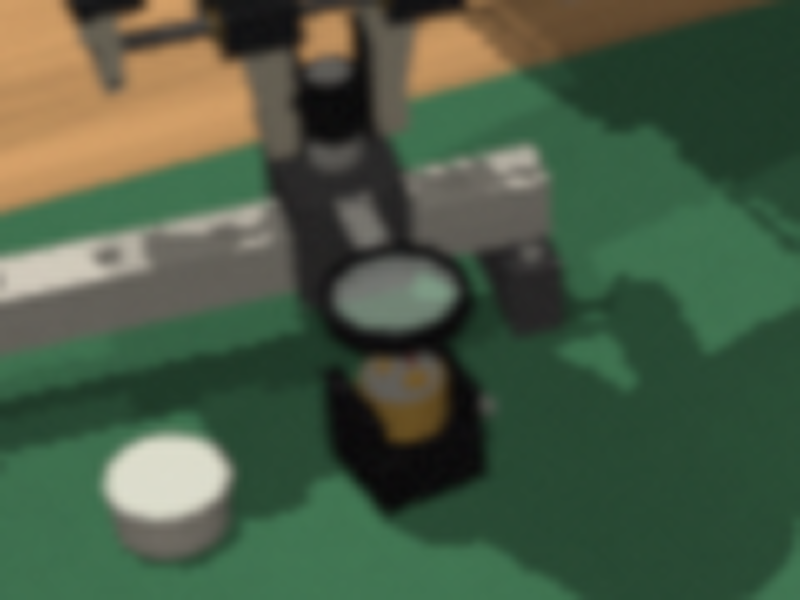

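The lens at (397,292) now stands over the movement, and the knob is between the fingers and down near the bush. I'll check by feel with a light downward press and then a small sideways nudge.

```bash
python3 -m inch '[[[0,0,0.002,0,0,0],[0,0,0.003,0,0,0],[0,0,0.003,0,0,0]]]'
python3 -m inch '[[[0.003,0,0,0,0,0],[0.006,0,0,0,0,0],[0.006,0,0,0,0,0]]]'
python3 -m inch '[[[-0.006,0,0,0,0,0],[-0.012,0,0,0,0,0],[-0.012,0,0,0,0,0]]]'
python3 -m inch '[[[0.003,0,0,0,0,0],[0.006,0,0,0,0,0],[0.006,0,0,0,0,0]]]'
```

```text
time: 20.7
tcp_pos: [0.4896, -0.0805, 0.0942]
tcp_rot: [0.001, 0.74, 0.673, 0.0]
ft_force: [-3.1, 1.0, 13.3]
finger_gap: 0.262
time: 21.0
tcp_pos: [0.4896, -0.0789, 0.0942]
tcp_rot: [0.001, 0.74, 0.673, -0.0]
ft_force: [-2.5, -3.6, 11.9]
finger_gap: 0.265
time: 21.3
tcp_pos: [0.4895, -0.0817, 0.0942]
tcp_rot: [0.0, 0.74, 0.672, 0.001]
ft_force: [-5.0, 10.4, 13.3]
finger_gap: 0.26
time: 21.6
tcp_pos: [0.4895, -0.0806, 0.0942]
tcp_rot: [0.001, 0.74, 0.673, 0.0]
ft_force: [-3.5, 0.4, 12.8]
finger_gap: 0.266
```

The press meets a hard stop at the original home height, at 13 N. Sideways it moves about ±1.4 mm and then resists, so the pin is locked in the hole. I'll take one last look at the whole scene.

```bash
python3 -c "
from h import *
t=shot('scene','s6.png')"
```

```text
(no output)
```

View pics/s6.png

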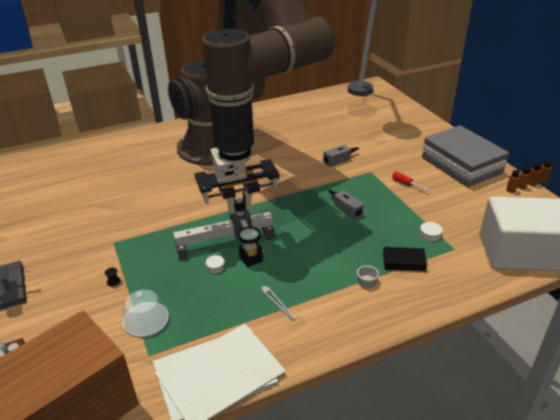

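The duster lies flat at (348,203), the loupe is over the holder at (250,240), and all the bystanders are where they started.

```bash
python3 -c "
from bench import *
print(hand_in())"
```

```text
the job is handed in; nothing more can be done
None
```

The job is done and handed in at about 22 s of robot time; no verdict came back.

- **Duster:** I picked up the farther of the two dusters. I aimed its nozzle about 37 mm from the movement's centre, tilted 30° down, and held it for about 2.4 s without touching the holder. I then laid it flat on the mat, about 9 cm from where it started, and let go.
- **Loupe:** I lifted the lock knob about 13.5 mm (the wrist read about 10 N), slid the carriage 45 mm towards the holder and lowered the pin into the next hole. The gripper is still holding the knob at 40 N.

**Last checks:**
- **Pin:** pressing down met a hard stop at the starting home height, leaving a 13 N downward push. Sideways it moved only about ±1.4 mm, slightly more than the stated 1 mm play, and then resisted.
- **Lens:** the scene camera shows it over the movement.
- **Other things:** the other loose things look unmoved.

The top camera could not see the blowing pose because the arm was in the way, so I checked the aim with the wrist and scene cameras. In the scene view, the nozzle tip and movement were within about half a pixel of their predicted positions. No checks failed.

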